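# Press the missing label holder home behind the reagent shelf's lip

## Task

One place on the label rail of the little reagent shelf is still empty, with its foam mounting tape lying bare in the channel behind the lip. From the slotted stand take the spare label holder that is as narrow as the two already fitted, push its tongue down behind the lip, centred over that tape and with the label window to the front (away from the bottles), until it sits on the tape, and press it firmly home without crushing it. Finish with the gripper still on it, holding it pressed down so that the tape can take, and leave everything else where it stands.

Things in the scene. Friction and masses are not known exactly. Their poses are not given: they have to be found in the camera images.
- spare_frame (a point): Middle of the label frame of the narrow spare holder (the one to fit), best gripped here across its thickness. An upright white plastic plate, 40 g; frame 60 mm wide (y), 10 mm thick (x), 48 mm high; tongue below it 60 mm wide, 6 mm thick, 28 mm long, all centred in x and y. This point is 52 mm above the tongue's foot, 24 mm below the top. -x is its front, z up.
- spare_front (a point): Point on the front of the narrow spare holder, 5 mm to -x of spare_frame. The front shows the raised window frame and the paper label; the back (+x) is plain.
- empty_place (a point): Centre of the top of the bare black foam tape (56 mm long, 8 wide, 6 thick), not squeezed, in the rail's empty place. x points straight back towards the bottles, y along the rail to the left, z up. The channel here is 9 mm wide, this point at its middle, between the 4 mm thick lip in front and the rail's back flange; lip, flange and shelf board all reach 18 mm above this point.
- pad (a joint): How far the foam tape of the empty place is squeezed, in m: 0 free, 0.004 fully flat. It is springy, 3 N per mm: 9 N squeezes it 3 mm, half its thickness; at 12 N it is flat and what is below is hard.
- riser: The reagent shelf: a fixed bench-top riser, grey board 200 mm deep (x) and 420 mm long (y), its top 120 mm above the table; the aluminium label rail with its lip runs along the whole front (-x) edge, with three places for holders: at its middle and 85 mm to either side. Origin on the table under the middle of the board; x points back.
- stand: The fixed grey slotted stand for spare holders, 236 mm long (its y), 64 mm wide (x), two ribs 28 mm high with an 8 mm slot between them along y. Origin at the middle of its underside. The two spares stand in the slot one behind the other, in either order, 112 mm from middle to middle.
- spare: The narrow spare holder itself, axes as spare_frame; this origin is at the foot of its tongue, which has a round nose. It stands on the 6 mm thick floor of the stand's slot, the tongue 22 mm deep in it.
- wide_frame (a point): Middle of the frame of the other spare holder, alike but 100 mm wide: not wanted, stays in the stand.
- fitted_a: A fitted label holder, 60 mm wide, fixed in the rail; it stands 58 mm above the lip. Origin at the foot of its tongue.
- fitted_b: The other fitted label holder, as fitted_a.
- bottle: Bystander on the shelf: clear bottle, 62 mm across, 125 mm high. Origin under its middle.
- jar: Bystander on the shelf: white jar, 68 mm across, 85 mm high. Origin under its middle.
- amber: Bystander on the shelf: amber bottle, 56 mm across, 110 mm high. Origin under its middle.
- beaker: Bystander: glass beaker, 78 mm across, 100 mm high, beyond the stand. Origin under its middle.
- pipette_a: Bystander: hand pipette lying on the bench in front of the shelf, 260 mm long, 35 mm high. Origin under the middle of its handle.
- pipette_b: Bystander: the second pipette, lying beside the first.
- tube_rack: Bystander: teal rack with small tubes, 70 x 110 x 43 mm. Origin under its middle.
Mind the look-alikes: they are no part of the job. What is shaped like the spare but green or turquoise is not meant.

How it is judged (in metres and radians):
On the way:
1. the narrow spare holder is lifted clear of the stand's slot (z of spare_frame in the frame of stand above 0.085 m and contact force between the fingers and spare above 2 N), for 0.1 s.
At the end, for the whole second after the job is handed in: Through the last second the robot holds the narrow holder (over 2 N) with its tongue behind the lip, squeezing the bare tape over 2 mm (6 N), within 7 mm of centred on it along the rail, upright and in line with the rail within 7 degrees, label window to the front, at rest (value of joint pad above 0.002 m and contact force between the fingers and spare above 2 N and z of spare_frame in the frame of empty_place below 0.0515 m and x of spare_frame in the frame of empty_place between -0.005 and 0.005 m and y of spare_frame in the frame of empty_place between -0.007 and 0.007 m and angle between the y axis of spare_frame and the y axis of empty_place, either way round below 0.12 rad and x of spare_front in the frame of empty_place below -0.0015 m and angle between spare_frame's own z axis and vertical below 0.12 rad and linear speed of spare below 0.02 m/s); the arm keeps its last pose, push and grip.
It fails at once if the holder is rammed onto the tape (over 45 N) (contact force between spare and place above 45 N).
It fails at once if the wide spare holder is moved more than 20 mm (distance of wide_frame from where it was at the start of the episode above 0.02 m).
It fails at once if something on the shelf or the bench is moved more than 20 mm (distance of any of bottle, jar, amber, beaker, pipette_a, pipette_b, tube_rack from where it was at the start of the episode above 0.02 m).
It also fails if it takes over 45 s, if anything falls off the work surface, if the arm or the gripper's body presses on something with over 40 N, if the wrist force passes 120 N, or if a joint passes its speed limit or range.

## Robot

A 6-joint arm with a two-finger parallel gripper is mounted at the origin on the work surface. World frame = base frame: x ahead of the robot, y to its left, z up, the work surface at z = 0. Lengths are in mm, angles in rad, forces in N, time in s.
With the tool pointing down it reaches from about 400 to 925 mm from the base axis. Payload 3.4 kg.
Tool frame: the origin (TCP) lies between the finger pads; the fingertips stand 17 mm ahead of it and the grasp point (between the pads) lies 2 mm behind it; z points along the fingers, y is the direction in which the jaws open and shut (so a half turn about z gives the same grasp; the last joint's range is limited). The gripper opens to 85 mm and grips with 20 to 120 N. Pads are 22 mm wide; open, the fingers measure 114 mm over their backs; the gripper's body (76 mm by 85 mm) begins 54 mm behind the grasp point. The pads swing forward as they close: fully open they stand 13 mm farther back than shut.
Start: joints at [1.101, 0.307, 1.506, -0, 1.328, -0.073], TCP at [222.243, 530.32, 248.305] pointing down, gripper open.
Joint ranges: [-3.12, 3.12], [-1.05, 2.28], [0.14, 2.33], [-1.42, 4.57], [0.1, 2.73], [-2.68, 2.68]. Speed limits (rad/s): [2.57, 2.57, 3.14, 3.14, 3.14, 3.14].

## Interface

Orientations are given as a unit quaternion [x, y, z, w].
In Python, from plant import get_state, camera, camera_model, job_done, spot_in, masks_of gives the robot as it stands. The module is installed in compiled form; this text tells all that it offers.
- The arm moves only by the tool carry_out, never from a script. Its argument "rows" is a list of rows, each an object of numbers: "tx", "ty", "tz": the shift along the world's x, y, z in mm; "ax", "ay", "az": the turn, a rotation vector about the world's x, y, z in degrees. In form: [{"tx": .., "ty": .., "tz": .., "ax": .., "ay": .., "az": ..}, ...]. A call has 1 to 5 rows; each row is the pose to reach, as a shift and turn from the pose measured when the call began; what a row does not reach only later rows make up. A row lasts 1/12 s, in which the tool goes at most 41.7 mm and 7.16 degrees, less where a joint would pass 70% of its speed; a pose out of reach is approached as far as the arm can. A call with a gripper value outside its range is refused whole. "jaw" is the opening, from 0 (shut) to 1 (fully open), set as the call begins (left out, the last holds). The fingers move at their own pace and stop on an object; "grip_force" is the grip in N (left out, the last holds). Time passes only in rows, so rows that repeat a pose let the fingers close. It gives the time, the measured TCP pose, the force and the opening at its end, in the units of the state.
- get_state(): the state, without advancing time (a new reading comes with each control period).
- camera(name): name is "side" or "top" or "wrist"; returns the picture (420x560x3 uint8, blue, green, red); there is no depth.
- camera_model(name): a dict with "fx", "fy", "cx", "cy" (pixels), "world_from_camera" (4x4, takes a point from camera to world coordinates). Camera axes: x right, y down, z forward; pixel columns grow to the right and rows downward; lengths in mm; the calibration is good to about 2 mm. A picture is of the moment at which its call begins: read the wrist's pose just before it. camera_model takes no time and is no camera call; for the wrist camera it gives the pose at the moment of the call.
- job_done(): hands the job in, once; it reports no verdict.
Trained networks look in the newest picture that a camera, given by its name, has taken for a name from the list of things; names that differ only in an ending like _2 or _b are one class to them, and where a whole thing is asked for, a point or a joint stands for the part that bears it (a point fixed in the world has none). Each returns a list of dicts, best first, with "confidence" (0 to 1); they miss things now and then, are a little off and sometimes report something else, mostly with a low value. They report only what shows in the picture. A call takes as long as a camera call. They do not tell look-alikes from the thing itself.
- spot_in(target, camera): "position" ([column, row] in pixels, amid what is visible of it).
- masks_of(target, camera): "mask" (420x560 bool, what is visible of it) and "position" ([column, row] in pixels, amid what is visible of it).
The state is a dict: "time_s": time; "joint_positions": joint angles; "dq": joint speeds; "tau": joint torques, N m; "position": TCP position; "orientation": TCP orientation; "wrist_force": force on the tool from outside, world axes, zero at the start; "torque": the same for the moment, N m; "finger_gap": opening from 0.0 (shut) to 1.0 (fully open).
Only numpy, scipy, OpenCV 4.12 (cv2) and the standard library are available. Lean on these libraries where they do the work, as an engineer would, in place of code of your own. Each camera call takes 0.05 s, during which the arm holds its last target. There are 200 camera calls.

## Working session

There is one attempt and no reset: what is moved stays moved. The work goes in short steps, Python scripts to look and compute and a tool call to move; the robot and the scene stay as the last step left them, time stands still between calls to the robot, and variables do not carry over. Pictures are saved under pics/ and viewed, on a budget of 10 in all, crops included, one or two more only if the job needs it, and the job is handed in when it is done.

Besides the shell and the picture viewer there is one more tool, called after "Request:" as name(argument=value, ...), one argument or row to a line, values as JSON. carry_out: Moves the arm, as the interface text tells. Its arguments: {"type":"object","properties":{"rows":{"type":"array"},"jaw":{"type":"number"},"grip_force":{"type":"number"}},"required":["rows"]}

```bash
mkdir -p pics; cat > h.py <<'E'
import numpy as np, cv2
from plant import *
def ray(cam,px,M=None):
    M=M or camera_model(cam); T=np.array(M["world_from_camera"])
    d=T[:3,:3]@np.array([(px[0]-M["cx"])/M["fx"],(px[1]-M["cy"])/M["fy"],1.])
    return T[:3,3],d/np.linalg.norm(d)
def atz(cam,px,z,M=None):
    o,d=ray(cam,px,M); return o+d*(z-o[2])/d[2]
def proj(cam,p,M=None):
    M=M or camera_model(cam); T=np.linalg.inv(np.array(M["world_from_camera"]))
    q=T[:3,:3]@np.array(p,float)+T[:3,3]; return np.array([M["fx"]*q[0]/q[2]+M["cx"],M["fy"]*q[1]/q[2]+M["cy"]])
E
python3 - <<'E'
from h import *
np.set_printoptions(precision=3,suppress=True)
ims=[]
for c in ["top","side"]:
    im=camera(c); cv2.imwrite(f"pics/{c}0.png",im)
    cv2.imwrite(f"pics/{c}0v.png",cv2.resize(im,(800,600),interpolation=cv2.INTER_CUBIC))
    print(c,np.array(camera_model(c)["world_from_camera"]),camera_model(c)["fx"])
    for t in ["spare_frame","spare","wide_frame","stand","riser","fitted_a","bottle","jar","pipette_a","beaker","tube_rack","amber"]:
        print(c,t,[(np.round(r["position"]).tolist(),round(r["confidence"],2)) for r in spot_in(t,c)][:4])
E
```

```text
top [[   0.014   -0.997    0.074  443.775]
 [  -1.      -0.014   -0.003   39.928]
 [   0.004   -0.074   -0.997 1332.166]
 [   0.       0.       0.       1.   ]] 501.52764328077046
top spare_frame [([122.0, 244.0], 0.77), ([205.0, 243.0], 0.6), ([161.0, 246.0], 0.46)]
top spare [([203.0, 241.0], 0.7), ([123.0, 246.0], 0.53), ([162.0, 248.0], 0.52)]
top wide_frame [([168.0, 203.0], 0.57)]
top stand [([174.0, 224.0], 0.74)]
top riser [([337.0, 159.0], 0.73), ([307.0, 261.0], 0.39)]
top fitted_a [([310.0, 196.0], 0.47), ([345.0, 194.0], 0.45)]
top bottle [([340.0, 136.0], 0.72), ([293.0, 136.0], 0.52)]
top jar [([293.0, 136.0], 0.85), ([312.0, 197.0], 0.46), ([160.0, 248.0], 0.28)]
top pipette_a [([334.0, 274.0], 0.98), ([308.0, 263.0], 0.88), ([168.0, 201.0], 0.54)]
top beaker [([192.0, 133.0], 0.83), ([337.0, 274.0], 0.62)]
top tube_rack [([413.0, 276.0], 0.57)]
top amber [([394.0, 124.0], 0.95)]
side [[   0.848   -0.416    0.329  260.269]
 [  -0.53    -0.642    0.554 -476.203]
 [  -0.019   -0.644   -0.765  790.228]
 [   0.       0.       0.       1.   ]] 404.40781755702824
side spare_frame [([171.0, 145.0], 0.94), ([209.0, 189.0], 0.82), ([187.0, 162.0], 0.58)]
side spare [([186.0, 165.0], 0.79), ([171.0, 148.0], 0.69), ([206.0, 194.0], 0.6)]
side wide_frame [([223.0, 152.0], 0.96)]
side stand [([210.0, 174.0], 0.68), ([185.0, 165.0], 0.45)]
side riser [([377.0, 251.0], 0.79)]
side fitted_a [([302.0, 214.0], 0.94), ([329.0, 239.0], 0.65)]
side bottle [([383.0, 201.0], 0.84)]
side jar [([348.0, 170.0], 0.98)]
side pipette_a [([245.0, 325.0], 0.73), ([246.0, 288.0], 0.68), ([350.0, 169.0], 0.68), ([383.0, 201.0], 0.26)]
side beaker [([291.0, 141.0], 0.73)]
side tube_rack [([293.0, 401.0], 0.93)]
side amber [([440.0, 238.0], 0.85)]
```

View pics/top0v.png

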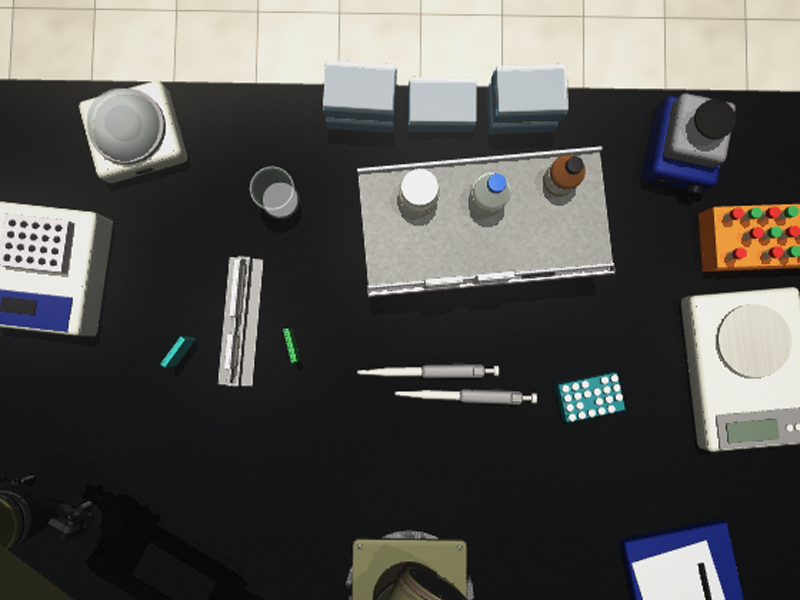

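View pics/side0v.png

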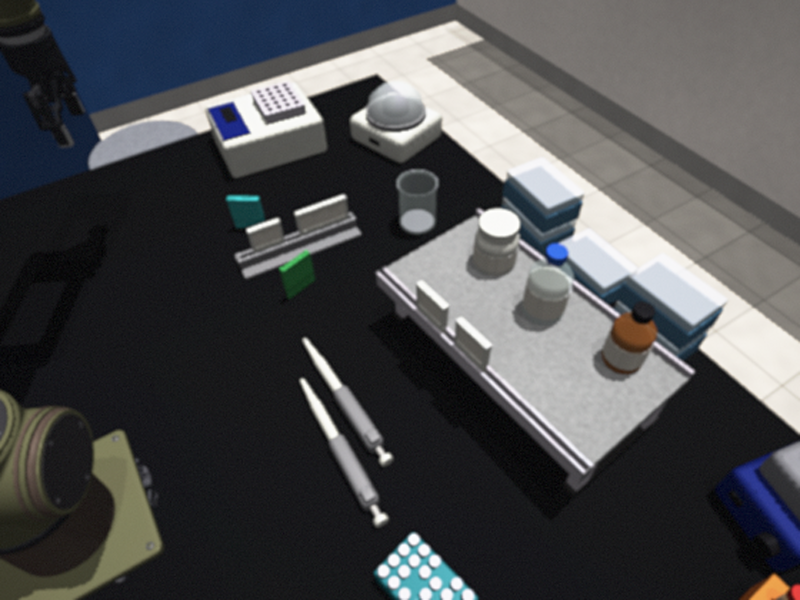

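Spare-like things, in 560-px top coordinates: narrow white (161,246), wide white (168,203), turquoise (122,244), green (205,243). The narrow white one in the stand fits. I'll confirm it in a crop and work out poses.

```bash
python3 - <<'E'
from h import *
np.set_printoptions(precision=1,suppress=True)
s=cv2.imread("pics/side0.png")
a=cv2.resize(s[130:200,150:260],(790,503),interpolation=cv2.INTER_CUBIC)[:, :]
b=cv2.resize(s[185:265,270:370],(500,400),interpolation=cv2.INTER_CUBIC)
t=cv2.imread("pics/top0.png")
c=cv2.resize(t[175:275,145:195],(300,600),interpolation=cv2.INTER_CUBIC)
v=np.zeros((600,800,3),np.uint8); v[:318,:500]=cv2.resize(a,(500,318)); v[320:,:500]=cv2.resize(b,(500,280)); v[:,500:]=c
cv2.imwrite("pics/crop1.png",v)
# stand corners / riser corners from gray segmentation via networks
for cam,t,z in [("top","stand",28),("top","riser",120)]:
    m=masks_of(t,cam)[0]; r=cv2.minAreaRect(cv2.findContours(m["mask"].astype(np.uint8),0,1)[0][0])
    m8=m["mask"].astype(np.uint8); cs=max(cv2.findContours(m8,0,2)[0],key=cv2.contourArea); r=cv2.minAreaRect(cs)
    P=np.array([atz(cam,p,z) for p in cv2.boxPoints(r)]); print(t,P[:,:2],P.mean(0),[np.linalg.norm(P[i]-P[i-1]) for i in range(4)])
for cam,t in [("top","spare_frame"),("side","spare_frame"),("top","fitted_a"),("side","fitted_a"),("side","wide_frame"),("top","wide_frame")]:
    for m in masks_of(t,cam): print(cam,t,m["confidence"],m["position"],m["mask"].sum(),atz(cam,m["position"],{"s":58,"w":58,"f":150}[t[0]]) )
E
```

```text
stand [[378.2 352.7]
 [615.4 341.6]
 [611.1 275.2]
 [374.  287.2]] [494.6 314.2  28. ] [np.float64(65.6756572710246), np.float64(237.45119284707545), np.float64(66.56319177002769), np.float64(237.41885380431137)]
riser [[ 755.6  104.5]
 [ 802.6 -319.6]
 [ 581.1 -338.4]
 [ 535.6   80.1]] [ 668.7 -118.4  120. ] [np.float64(221.30758416483266), np.float64(426.6461536673907), np.float64(222.23363019389222), np.float64(421.0438729719238)]
top spare_frame 0.58 [162.4, 245.5] 197 [440.  320.8  58. ]
top spare_frame 0.58 [123.8, 243.8] 246 [443.  418.5  58. ]
top spare_frame 0.56 [203.6, 243.5] 164 [446.5 216.7  58. ]
top spare_frame 0.49 [397.3, 124.7] 627 [ 759.4 -275.6   58. ]
side spare_frame 0.94 [210.1, 190.6] 458 [450.6 196.7  58. ]
side spare_frame 0.81 [172.7, 146.4] 438 [435.  401.5  58. ]
side spare_frame 0.58 [185.6, 162.5] 431 [439.5 323.   58. ]
top fitted_a 0.51 [310.0, 198.1] 156 [557.  -45.2 150. ]
top fitted_a 0.5 [346.2, 194.6] 149 [ 566.6 -130.9  150. ]
top fitted_a 0.15 [170.3, 225.0] 1808 [488.7 283.4 150. ]
side fitted_a 0.58 [303.6, 215.8] 478 [556.7 -54.9 150. ]
side fitted_a 0.55 [331.3, 239.6] 612 [ 568.7 -133.   150. ]
side wide_frame 0.96 [223.1, 149.4] 672 [545.1 314.7  58. ]
side wide_frame 0.39 [348.7, 169.3] 1296 [780.9  69.7  58. ]
top wide_frame 0.56 [166.7, 201.3] 334 [552.5 313.3  58. ]
```

View pics/crop1.png

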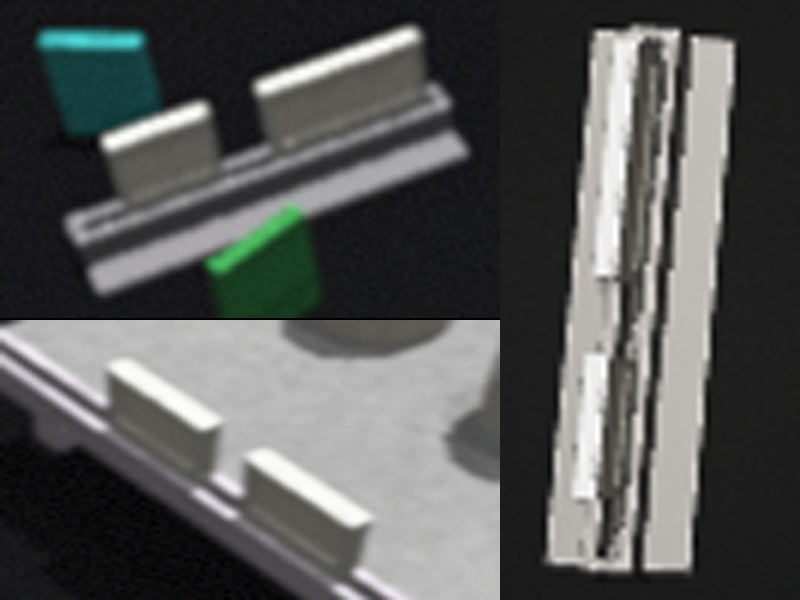

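The narrow spare is the nearer white plate in the stand, with its top at about (160,246). The turquoise and green ones stand outside it. The rail's left and middle places are filled, so the empty one is to the right, near (576,-215). The front face can't be read yet, so I'll use the wrist camera.

```bash
python3 - <<'E'
from h import *
from scipy.spatial.transform import Rotation as R
np.set_printoptions(precision=3,suppress=True)
s=get_state(); print(s["position"],s["orientation"],s["finger_gap"])
Rt=R.from_quat(s["orientation"]).as_matrix(); print(Rt)
T=np.array(camera_model("wrist")["world_from_camera"]); print(camera_model("wrist")["fx"])
print("cam in tool",Rt.T@(T[:3,3]-s["position"]),Rt.T@T[:3,:3]); 
print(atz("top",(160,245.8),82), atz("top",(345.5,194),182))
E
```

```text
[222.235 530.303 248.309] [ 0.197  0.98  -0.    -0.   ] 0.9958884705973047
[[-0.922  0.386 -0.   ]
 [ 0.386  0.922 -0.   ]
 [ 0.    -0.    -1.   ]]
333.50508254512374
cam in tool [  83.683    0.304 -127.007] [[-0.    -0.945 -0.326]
 [ 1.     0.    -0.002]
 [ 0.002 -0.326  0.945]]
[439.289 321.448  82.   ] [ 564.63  -124.698  182.   ]
```

Request:
carry_out(
  rows=[
    {"tx": 170, "ty": -80, "tz": -20, "az": 20},
    {"tx": 170, "ty": -80, "tz": -20, "az": 20},
    {"tx": 170, "ty": -80, "tz": -20, "az": 20},
    {"tx": 170, "ty": -80, "tz": -20, "az": 20},
    {"tx": 170, "ty": -80, "tz": -20, "az": 20},
  ],
  jaw=1,
)

```text
invalid input
```

```bash
python3 - <<'E'
from h import *
np.set_printoptions(precision=2,suppress=True)
s=get_state(); print(s["time_s"],s["position"],s["orientation"],s["wrist_force"])
M=camera_model("wrist"); im=camera("wrist"); cv2.imwrite("pics/w1.png",cv2.resize(im,(800,600),interpolation=cv2.INTER_CUBIC))
for z in (82,58): print(proj("wrist",[439,321,z],M)*800/560)
for t in ["spare_frame","spare_front"]:
  for r in spot_in(t,"wrist"): print(t,r["confidence"],r["position"],atz("wrist",r["position"],58,M))
E
```

```text
1.7 [222.24 530.3  248.31] [ 0.2   0.98 -0.   -0.  ] [-0.4   0.42 -0.44]
[271.11 601.42]
[278.25 576.32]
spare_frame 0.76 [271.1, 363.9] [418.69 434.19  58.  ]
spare_frame 0.69 [194.6, 386.3] [414.21 333.72  58.  ]
spare_front 0.82 [268.6, 364.5] [418.37 431.07  58.  ]
```

View pics/w1.png

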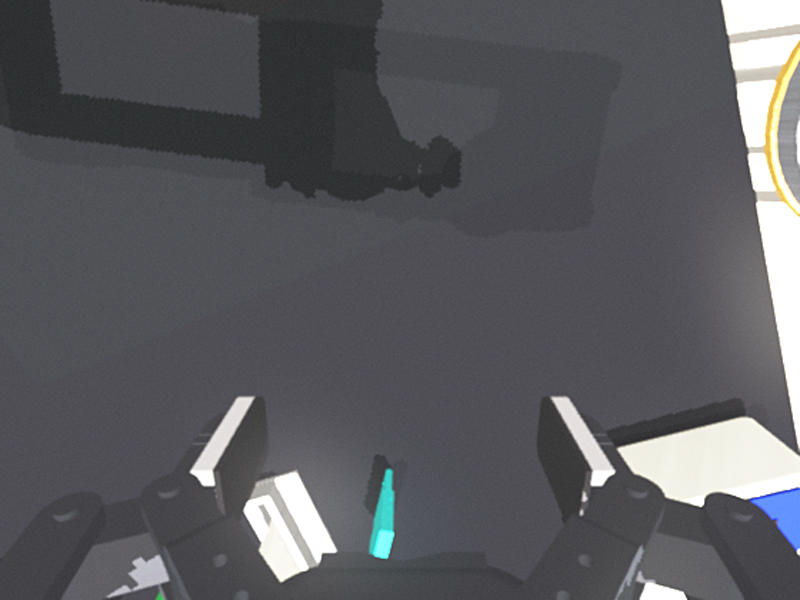

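The move was refused, probably because every field is required. The picture is still from the start pose and shows only the tail of the stand at (290,530).

Request:
carry_out(
  rows=[
    {"tx": 35, "ty": -16, "tz": -4, "ax": 0, "ay": 0, "az": 4},
    {"tx": 70, "ty": -32, "tz": -8, "ax": 0, "ay": 0, "az": 8},
    {"tx": 105, "ty": -48, "tz": -12, "ax": 0, "ay": 0, "az": 12},
    {"tx": 140, "ty": -64, "tz": -16, "ax": 0, "ay": 0, "az": 16},
    {"tx": 170, "ty": -80, "tz": -20, "ax": 0, "ay": 0, "az": 20},
  ],
  jaw=1,
  grip_force=60,
)

```text
time_s: 2.27
position: [394.4, 449.6, 228.3]
orientation: [0.022, 1.0, 0.0, 0.001]
wrist_force: [0.0, -0.4, -0.0]
finger_gap: 0.999
```

```bash
cat > look.py <<'E'
from h import *
import sys
np.set_printoptions(precision=2,suppress=True)
s=get_state(); print(s["time_s"],s["position"],s["orientation"],s["wrist_force"],s["finger_gap"])
M=camera_model("wrist"); im=camera("wrist"); cv2.imwrite(f"pics/{sys.argv[1]}raw.png",im); cv2.imwrite(f"pics/{sys.argv[1]}.png",cv2.resize(im,(800,600),interpolation=cv2.INTER_CUBIC))
import pickle; pickle.dump(M,open(f"pics/{sys.argv[1]}.pkl","wb"))
E
python3 look.py w2
```

```text
2.2667 [394.37 449.61 228.26] [0.02 1.   0.   0.  ] [ 0.04 -0.41 -0.04] 0.9993516501707322
```

View pics/w2.png

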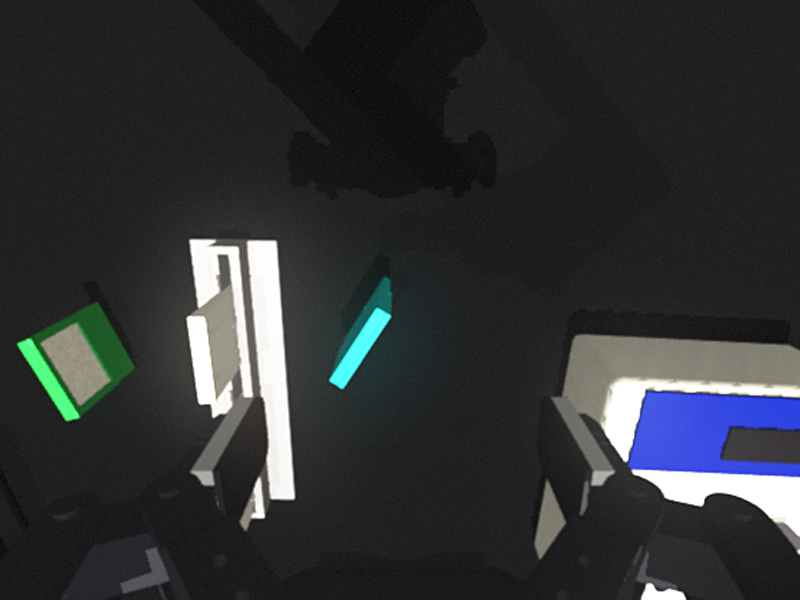

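The spare stands at (215,345), and its +y face is visible; the green look-alike is at (75,360) and clearly shows a paper label. I'll enlarge the spare's face.

```bash
python3 -c "
import cv2
a=cv2.imread('pics/w2raw.png')[195:290,125:185]
a=cv2.convertScaleAbs(a,alpha=1.2)
cv2.imwrite('pics/c2.png',cv2.resize(a,None,fx=6,fy=6,interpolation=cv2.INTER_CUBIC))"
```

```text
(no output)
```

View pics/c2.png

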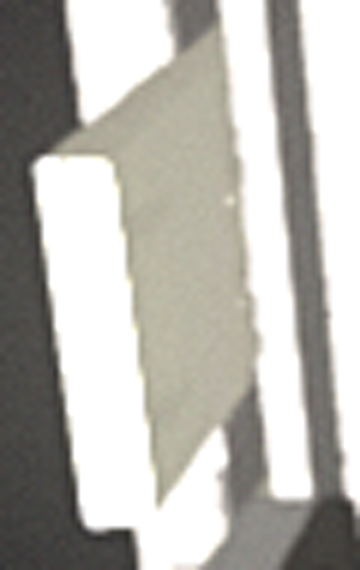

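The +y face appears plain. I'll check the -y face from the other side.

Request:
carry_out(
  rows=[
    {"tx": 0, "ty": -40, "tz": 0, "ax": 0, "ay": 0, "az": 0},
    {"tx": 0, "ty": -80, "tz": 0, "ax": 0, "ay": 0, "az": 0},
    {"tx": 0, "ty": -120, "tz": 0, "ax": 0, "ay": 0, "az": 0},
    {"tx": 0, "ty": -160, "tz": 0, "ax": 0, "ay": 0, "az": 0},
    {"tx": 0, "ty": -200, "tz": 0, "ax": 0, "ay": 0, "az": 0},
  ],
)

```text
time_s: 2.73
position: [399.4, 244.7, 227.3]
orientation: [0.022, 1.0, -0.002, 0.003]
wrist_force: [1.1, -0.6, -0.4]
finger_gap: 0.997
```

Request:
carry_out(
  rows=[
    {"tx": 0, "ty": -30, "tz": 0, "ax": 0, "ay": 0, "az": 0},
    {"tx": 0, "ty": -50, "tz": 0, "ax": 0, "ay": 0, "az": 0},
    {"tx": 0, "ty": -50, "tz": 0, "ax": 0, "ay": 0, "az": 0},
  ],
)

```text
time_s: 2.98
position: [398.4, 191.3, 227.3]
orientation: [0.024, 1.0, -0.003, 0.002]
wrist_force: [0.0, -0.2, 0.0]
finger_gap: 1.001
```

```bash
python3 look.py w3; python3 - <<'E'
from h import *
import pickle
M=pickle.load(open("pics/w3.pkl","rb"));u=proj("wrist",[439,321,65],M);print(u)
im=cv2.imread("pics/w3raw.png");x,y=u.astype(int)
cv2.imwrite("pics/c3.png",cv2.resize(im[max(0,y-60):y+60,max(0,x-70):x+70],None,fx=5,fy=5,interpolation=cv2.INTER_CUBIC)); print(max(0,x-70),max(0,y-60))
E
```

```text
2.9833 [398.36 191.3  227.35] [ 0.02  1.   -0.    0.  ] [ 0.04 -0.18  0.  ] 1.0010227268328609
[423.73095222 229.59064853]
353 169
```

View pics/c3.png

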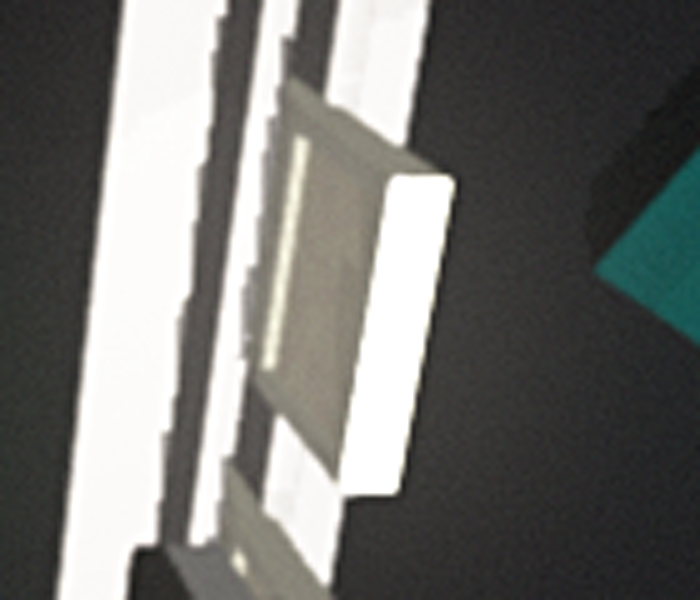

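The front, with raised frame and paper label, is the -y face, so the spare must turn about -81° on the way. Next I compute the exact grasp pose from the top-face corners and both camera views.

```bash
python3 - <<'E'
from h import *
import pickle
np.set_printoptions(precision=2,suppress=True)
M=pickle.load(open("pics/w3.pkl","rb"))
P=np.array([atz("wrist",(353+a/5,169+b/5),82,M) for a,b in [(387,177),(455,178),(400,492),(342,495)]]);print(P,P.mean(0))
d=P[0]+P[1]-P[2]-P[3];print(np.degrees(np.arctan2(d[1],d[0])))
M=pickle.load(open("pics/w2.pkl","rb"))
P=np.array([atz("wrist",(125+a/6,195+b/6),82,M) for a,b in [(36,157),(112,157),(157,505),(85,528)]]);print(P,P.mean(0))
d=P[0]+P[1]-P[2]-P[3];print(np.degrees(np.arctan2(d[1],d[0])))
s=get_state();from scipy.spatial.transform import Rotation as R
print(s["position"],R.from_quat(s["orientation"]).as_matrix())
E
```

```text
[[408.55 317.19  82.  ]
 [409.26 328.78  82.  ]
 [469.57 325.53  82.  ]
 [469.72 315.02  82.  ]] [439.28 321.63  82.  ]
177.45091795394686
[[408.07 316.82  82.  ]
 [408.56 327.91  82.  ]
 [466.26 324.54  82.  ]
 [469.82 312.61  82.  ]] [438.18 320.47  82.  ]
176.3670497547275
[399.09 193.28 227.55] [[-1.    0.05  0.01]
 [ 0.05  1.   -0.  ]
 [-0.01 -0.   -1.  ]]
```

Request:
carry_out(
  rows=[
    {"tx": 10, "ty": 32, "tz": -10, "ax": 0, "ay": 0, "az": 0},
    {"tx": 20, "ty": 65, "tz": -25, "ax": 0, "ay": 0, "az": 0},
    {"tx": 30, "ty": 98, "tz": -40, "ax": 0, "ay": 0, "az": 0},
    {"tx": 40, "ty": 128, "tz": -60, "ax": 0, "ay": 0, "az": 0},
    {"tx": 40, "ty": 128, "tz": -70, "ax": 0, "ay": 0, "az": 0},
  ],
)

```text
time_s: 3.45
position: [441.5, 328.4, 155.9]
orientation: [0.022, 1.0, 0.001, 0.004]
wrist_force: [-0.4, -0.1, 0.2]
finger_gap: 0.998
```

Request:
carry_out(
  rows=[
    {"tx": 0, "ty": 0, "tz": 0, "ax": 0, "ay": 0, "az": 0},
    {"tx": 0, "ty": 0, "tz": 0, "ax": 0, "ay": 0, "az": 0},
  ],
)

```text
time_s: 3.62
position: [440.9, 330.0, 154.7]
orientation: [0.021, 1.0, 0.001, 0.003]
wrist_force: [-0.6, 0.9, 0.3]
finger_gap: 0.998
```

Request:
carry_out(
  rows=[
    {"tx": -2, "ty": -9, "tz": -25, "ax": 0, "ay": 0, "az": 0},
    {"tx": -2, "ty": -9, "tz": -55, "ax": 0, "ay": 0, "az": 0},
    {"tx": -2, "ty": -9, "tz": -85, "ax": 0, "ay": 0, "az": 0},
    {"tx": -2, "ty": -9, "tz": -97, "ax": 0, "ay": 0, "az": 0},
    {"tx": -2, "ty": -9, "tz": -97, "ax": 0, "ay": 0, "az": 0},
  ],
)

```text
time_s: 4.03
position: [436.9, 319.4, 56.0]
orientation: [0.022, 1.0, -0.001, 0.001]
wrist_force: [0.1, 0.2, -0.4]
finger_gap: 1.004
```

```bash
python3 look.py w4; python3 - <<'E'
from h import *
print(get_state()["position"]); camera("top")
for t in ["spare_frame"]:
  for r in spot_in(t,"wrist"): print(r["confidence"],r["position"])
M=camera_model("wrist"); print([proj("wrist",[439.3+dx,321+dy,82],M) for dx,dy in [(-30,-3.6),(-30,6.4),(30,3.5),(30,-6.5)]])
E
```

```text
4.0333 [436.88 319.39  55.96] [ 0.02  1.   -0.    0.  ] [ 0.07  0.19 -0.37] 1.0037541297645491
[438.07667183 320.16921369  57.51651348]
0.9 [66.1, 306.1]
0.83 [498.7, 278.8]
0.65 [286.2, 301.1]
[array([266.61743241, 259.68264993]), array([295.41360028, 258.53706884]), array([292.68946265, 390.83986635]), array([268.14047152, 391.68464692])]
```

View pics/w4.png

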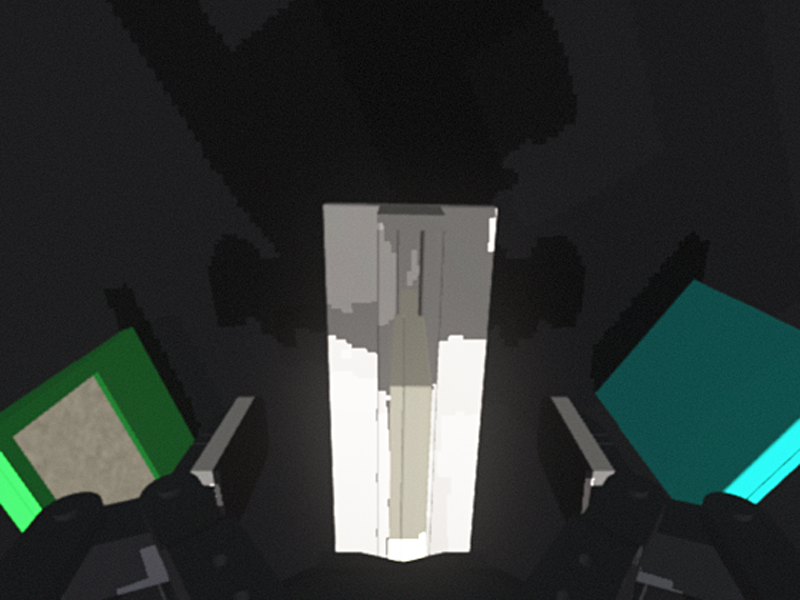

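The narrow white plate is centred between the open fingers, with the top's near edge at (411,385); green and turquoise lie outside. Closing.

Request:
carry_out(
  rows=[
    {"tx": 2, "ty": 1.5, "tz": -1, "ax": 0, "ay": 0, "az": 0},
    {"tx": 2, "ty": 1.5, "tz": -1, "ax": 0, "ay": 0, "az": 0},
    {"tx": 2, "ty": 1.5, "tz": -1, "ax": 0, "ay": 0, "az": 0},
    {"tx": 2, "ty": 1.5, "tz": -1, "ax": 0, "ay": 0, "az": 0},
    {"tx": 2, "ty": 1.5, "tz": -1, "ax": 0, "ay": 0, "az": 0},
  ],
  jaw=0,
  grip_force=60,
)

```text
time_s: 4.6
position: [442.0, 323.0, 58.8]
orientation: [0.022, 1.0, 0.002, 0.005]
wrist_force: [0.0, -0.2, -0.4]
finger_gap: 0.301
```

Request:
carry_out(
  rows=[
    {"tx": 0, "ty": 0, "tz": 0, "ax": 0, "ay": 0, "az": 0},
    {"tx": 0, "ty": 0, "tz": 0, "ax": 0, "ay": 0, "az": 0},
    {"tx": 0, "ty": 0, "tz": 0, "ax": 0, "ay": 0, "az": 0},
    {"tx": 0, "ty": 0, "tz": 0, "ax": 0, "ay": 0, "az": 0},
    {"tx": 0, "ty": 0, "tz": 0, "ax": 0, "ay": 0, "az": 0},
  ],
)

```text
time_s: 5.02
position: [441.9, 322.0, 59.0]
orientation: [0.022, 1.0, 0.001, 0.004]
wrist_force: [0.6, -4.9, 5.3]
finger_gap: 0.108
```

Request:
carry_out(
  rows=[
    {"tx": 0, "ty": 0, "tz": 15, "ax": 0, "ay": 0, "az": 0},
    {"tx": 0, "ty": 0, "tz": 40, "ax": 0, "ay": 0, "az": 0},
    {"tx": 0, "ty": 0, "tz": 75, "ax": 0, "ay": 0, "az": 0},
    {"tx": 0, "ty": 0, "tz": 110, "ax": 0, "ay": 0, "az": 0},
    {"tx": 0, "ty": 0, "tz": 145, "ax": 0, "ay": 0, "az": 0},
  ],
)

```text
time_s: 5.43
position: [441.2, 322.2, 204.9]
orientation: [0.022, 1.0, 0.001, 0.004]
wrist_force: [0.3, 0.2, -0.2]
finger_gap: 0.112
```

Request:
carry_out(
  rows=[
    {"tx": -10, "ty": -30, "tz": 15, "ax": 0, "ay": 0, "az": -6},
    {"tx": -10, "ty": -65, "tz": 35, "ax": 0, "ay": 0, "az": -12},
    {"tx": -10, "ty": -100, "tz": 55, "ax": 0, "ay": 0, "az": -18},
    {"tx": -10, "ty": -135, "tz": 75, "ax": 0, "ay": 0, "az": -24},
    {"tx": -10, "ty": -170, "tz": 80, "ax": 0, "ay": 0, "az": -31},
  ],
)

```text
time_s: 5.85
position: [432.5, 151.9, 288.0]
orientation: [0.29, 0.957, 0.002, 0.006]
wrist_force: [1.5, -0.5, -0.4]
finger_gap: 0.111
```

Request:
carry_out(
  rows=[
    {"tx": 5, "ty": -36, "tz": 0, "ax": 0, "ay": 0, "az": -6},
    {"tx": 12, "ty": -74, "tz": 0, "ax": 0, "ay": 0, "az": -12},
    {"tx": 22, "ty": -112, "tz": 0, "ax": 0, "ay": 0, "az": -18},
    {"tx": 32, "ty": -150, "tz": 0, "ax": 0, "ay": 0, "az": -24},
    {"tx": 42, "ty": -188, "tz": 0, "ax": 0, "ay": 0, "az": -30},
  ],
)

```text
time_s: 6.27
position: [474.7, -37.4, 288.0]
orientation: [0.53, 0.848, 0.001, 0.007]
wrist_force: [0.4, 0.8, 0.3]
finger_gap: 0.101
```

Request:
carry_out(
  rows=[
    {"tx": 15, "ty": -36, "tz": 0, "ax": 0, "ay": 0, "az": -5},
    {"tx": 33, "ty": -72, "tz": -5, "ax": 0, "ay": 0, "az": -10},
    {"tx": 52, "ty": -107, "tz": -15, "ax": 0, "ay": 0, "az": -15},
    {"tx": 72, "ty": -142, "tz": -25, "ax": 0, "ay": 0, "az": -19},
    {"tx": 90, "ty": -177, "tz": -30, "ax": 0, "ay": 0, "az": -19},
  ],
)

```text
time_s: 6.68
position: [565.1, -215.7, 256.4]
orientation: [0.664, 0.748, 0.0, 0.006]
wrist_force: [0.5, 0.8, -0.5]
finger_gap: 0.106
```

Request:
carry_out(
  rows=[
    {"tx": 5, "ty": -20, "tz": -5, "ax": 0, "ay": 0, "az": 0},
    {"tx": 5, "ty": -25, "tz": -5, "ax": 0, "ay": 0, "az": 0},
    {"tx": 5, "ty": -25, "tz": -5, "ax": 0, "ay": 0, "az": 0},
  ],
)

```text
time_s: 6.93
position: [570.1, -242.0, 249.8]
orientation: [0.665, 0.747, 0.0, 0.005]
wrist_force: [-1.1, 1.4, -0.8]
finger_gap: 0.109
```

```bash
python3 look.py w5; python3 - <<'E'
from h import *
import pickle
from scipy.spatial.transform import Rotation as R
s=get_state();print(s["position"],np.round(R.from_quat(s["orientation"]).as_matrix(),4))
M=pickle.load(open("pics/w5.pkl","rb"));print(proj("wrist",[576,-215,102],M)*800/560)
E
```

```text
6.9333 [ 570.14 -241.98  249.84] [0.66 0.75 0.   0.  ] [-1.08  1.37 -0.79] 0.10890459807902561
[ 569.8219626 -240.4876524  250.4705522] [[-0.1177  0.993   0.0079]
 [ 0.993   0.1177 -0.0055]
 [-0.0064  0.0072 -1.    ]]
[415.30275172 240.36625193]
```

View pics/w5.png

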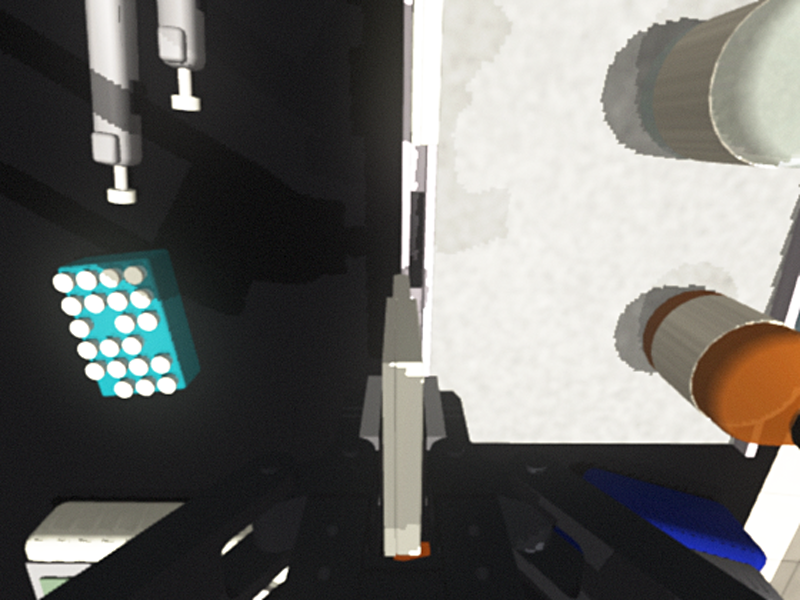

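The black tape lies in the channel at (418,190–285), and fitted_b's top edge is up at (425,70). Now measuring it numerically.

```bash
python3 - <<'E'
from h import *
import pickle
np.set_printoptions(precision=2,suppress=True,linewidth=200)
M=pickle.load(open("pics/w5.pkl","rb"))
g=cv2.cvtColor(cv2.imread("pics/w5raw.png"),6)
for r in list(range(124,214,6)): print(r,g[r,276:312])
m=(g<60).astype(np.uint8); m[:, :285]=0; m[:,302:]=0; m[:118]=0; m[208:]=0
n,l,st,c=cv2.connectedComponentsWithStats(m,connectivity=4); i=1+st[1:,4].argmax(); print(st[i],c[i])
x,y,w,h,_=st[i]
ys,xs=np.where(l==i)
print("centre",atz("wrist",c[i],102,M),"ends",atz("wrist",(c[i][0],y-.5),102,M),atz("wrist",(c[i][0],y+h-.5),102,M))
f=np.polyfit(ys,xs,1); a=atz("wrist",(np.polyval(f,y),y),102,M);b=atz("wrist",(np.polyval(f,y+h),y+h),102,M);d=a-b;print("dir from y",np.degrees(np.arctan2(d[0],d[1])))
# held spare: foot corners in tool frame
E
```

```text
124 [ 47  44  47  43  53 157 255 255 254 254 253 253 255 255 230 167 168 174 174 178 171 145 160 252 255 255 255 255 253 225 227 231 231 230 232 232]
130 [ 44  45  48  40  52 163 255 255 255 254 253 253 255 255 255 255 220 171 173 176 166 134 189 255 255 255 255 255 244 217 228 230 231 233 230 231]
136 [ 43  44  40  38  46 168 255 255 255 255 255 169  71  82  85  86  82  63  50  55  60  99 228 255 255 255 255 255 247 225 228 230 231 231 231 229]
142 [ 40  37  42  36  49 159 255 255 255 255 255 165  73  82  88  80  62  53  54  48  70 111 226 255 255 255 255 255 238 224 229 230 230 230 229 229]
148 [ 40  40  38  34  49 163 255 255 255 255 255 157  73  77  75  54  53  47  52  56  69 120 242 255 255 255 255 255 232 222 230 228 231 233 231 233]
154 [ 40  35  40  29  50 168 255 255 255 255 236 112  70  76  81  83  76  57  44  54  73 151 254 255 255 255 255 251 223 226 228 226 227 228 228 227]
160 [ 32  39  34  29  55 177 255 255 255 255 230 105  71  76  76  74  51  45  49  52  82 155 254 255 255 255 255 253 224 226 229 231 230 230 229 228]
166 [ 36  34  32  27  62 190 255 255 255 255 215  
[... 607 characters left out ...]
 48  51  55  51  53  53  75 103 146 204 251 255 255 254 233 233 237 236 236 236 234 234 237]
196 [119 120 118 120 120 119 122 118 123 118  97  60  41  54  52  49  47  52  52  71 110 175 254 255 255 255 250 237 240 241 239 239 238 240 240 241]
202 [120 120 119 119 123 123 123 121 119 121 137 180 199 202 202 203 200 200 185 143 128 181 206 210 247 255 244 235 241 240 240 239 239 239 240 239]
208 [119 127 124 120 120 123 120 121 119 118 141 228 255 232 199 204 212 207 188 139 121 178 209 249 255 255 246 235 236 237 237 235 235 235 239 238]
[287 135  10  66 329] [292.07 173.57]
centre [ 577.7  -219.35  102.  ] ends [ 573.62 -187.47  102.  ] [ 580.7  -242.85  102.  ]
dir from y -3.314734491222141
```

```bash
python3 - <<'E'
from h import *
import pickle
np.set_printoptions(precision=2,suppress=True,linewidth=200)
M=pickle.load(open("pics/w5.pkl","rb"))
T=np.array(M["world_from_camera"]);print(T[:3,3])
p=np.array([570.14,-241.98,249.84]); ex=np.array([-.1177,.993,-.0064]); ey=np.array([.993,.1177,.007])
print("channel mid",[atz("wrist",c,120,M) for c in [(292.2,136),(291.7,166),(291.2,184)]])
g=cv2.cvtColor(cv2.imread("pics/w5raw.png"),6)
for n,px,z in [("topnearL",(383*.7,365*.7),p[2]+23),("topnearR",(424*.7,365*.7),p[2]+23),("topfar",(403*.7,556*.7),p[2]+23),("footnear",(402*.7,277*.7),p[2]-53)]:
    q=atz("wrist",px,z,M)-p; print(n,"along",q@ex,"across",q@ey)
for r in range(186,206,2): print(r,g[r,270:300:2])
for r in range(246,264,2): print(r,g[r,264:302:2])
E
```

```text
[ 559.83 -157.61  376.24]
channel mid [array([ 572.96, -186.6 ,  120.  ]), array([ 575.48, -209.38,  120.  ]), array([ 576.91, -223.74,  120.  ])]
topnearL along 32.13768830156501 across -4.204699672686982
topnearR along 32.09269558175413 across 5.697969198656559
topfar along -28.20257862345579 across 0.5759546258498692
footnear along 32.24995203962885 across 0.3014644449061086
186 [ 37  33  32  38  31  91 255 209  87  44  50  49  48 132 255]
188 [ 35  33  32  35  33  70 187 162  72  49  47  50  54 108 244]
190 [ 30  32  37  34  35  63 156 191  85  44  51  51  53 103 204]
192 [ 31  35  35  76  98 110 131 154  82  50  50  53  55 109 206]
194 [ 31  37  45 117 120 121 119 123  82  45  48  50  52 111 225]
196 [ 32  31  43 119 118 120 122 123  97  41  52  47  52 110 254]
198 [ 35  35  48 116 118 120 121 119 109  44  48  47  53 110 254]
200 [ 32  31  50 117 119 124 118 119 110  54  54  49  64 117 219]
202 [ 36  32  52 120 119 123 123 119 137 199 202 200 185 128 206]
204 [ 34  36  53 119 120 123 119 121 131 200 210 209 194 124 204]
246 [ 37  35  99 119 121 119 121 122 123 121 124 125 123 124 126 130 255 255 255]
248 [ 34  30 113 119 118 121 114 118 125 123 120 119 124 122 126 129 255 255 255]
250 [ 34  36 112 118 118 121 113 121 123 122 122 125 125 122 126 124 255 255 254]
252 [ 40  43 111 118 116 112 109 119 124 126 125 123 126 125 126 123 254 255 254]
254 [ 42  46 154 158 183 255 239 254 254 255 255 255 255 255 255 254 252 255 254]
256 [ 44  45 172 176 192 235 188 255 255 255 255 255 255 255 255 255 254 255 248]
258 [ 42  45 169 174 174 176 150 171 173 172 235 255 255 255 255 255 254 255 247]
260 [ 39  46 170 177 173 176 150 173 180 176 250 255 255 255 255 255 254 255 249]
262 [ 49  55 169 176 179 178 152 175 176 175 247 255 255 255 255 255 255 255 254]
```

Channel centre above the tape is about (576.1,-215.2), and the held holder sits +2 mm along the rail from the TCP. TCP target is (576,-217).

Request:
carry_out(
  rows=[
    {"tx": 6, "ty": 23, "tz": -10, "ax": 0, "ay": 0, "az": -0.6},
    {"tx": 6, "ty": 23, "tz": -30, "ax": 0, "ay": 0, "az": -0.6},
    {"tx": 6, "ty": 23, "tz": -50, "ax": 0, "ay": 0, "az": -0.6},
    {"tx": 6, "ty": 23, "tz": -65, "ax": 0, "ay": 0, "az": -0.6},
    {"tx": 6, "ty": 23, "tz": -69, "ax": 0, "ay": 0, "az": -0.6},
  ],
)

```text
time_s: 7.4
position: [573.8, -214.4, 179.5]
orientation: [0.667, 0.745, 0.0, 0.002]
wrist_force: [-1.0, 0.7, -0.5]
finger_gap: 0.107
```

Request:
carry_out(
  rows=[
    {"tx": 0, "ty": 0, "tz": 0, "ax": 0, "ay": 0, "az": 0},
    {"tx": 0, "ty": 0, "tz": 0, "ax": 0, "ay": 0, "az": 0},
  ],
)

```text
time_s: 7.57
position: [573.4, -212.8, 180.1]
orientation: [0.667, 0.745, 0.001, 0.002]
wrist_force: [0.3, -0.1, -0.1]
finger_gap: 0.106
```

```bash
python3 look.py w6; python3 - <<'E'
from h import *
import pickle
from scipy.spatial.transform import Rotation as R
s=get_state();print(s["position"],np.round(R.from_quat(s["orientation"]).as_matrix(),4))
im=cv2.imread("pics/w6raw.png"); cv2.imwrite("pics/c6.png",cv2.resize(im[130:270,230:350],None,fx=5,fy=5,interpolation=cv2.INTER_CUBIC)[:600])
E
```

```text
7.5667 [ 573.43 -212.8   180.06] [0.67 0.75 0.   0.  ] [ 0.31 -0.1  -0.08] 0.10579401495983091
[ 574.01803413 -213.49526477  180.62724068] [[-0.1102  0.9939  0.0051]
 [ 0.9939  0.1102 -0.0029]
 [-0.0034  0.0047 -1.    ]]
```

View pics/c6.png

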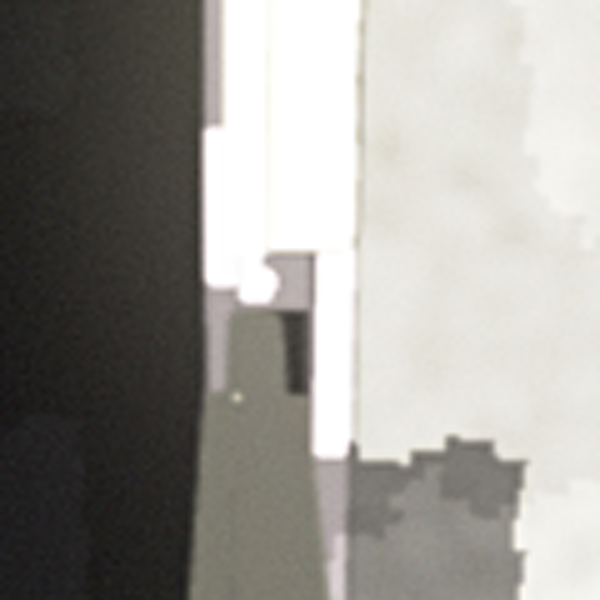

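The tongue at (256,350) stands about 2 mm in front of the channel middle at (274,350), which agrees with the pose numbers. I'll shift +2, -4 and lower it in behind the lip.

Request:
carry_out(
  rows=[
    {"tx": 2, "ty": -4, "tz": 0, "ax": 0, "ay": 0, "az": 0},
    {"tx": 2, "ty": -4, "tz": 0, "ax": 0, "ay": 0, "az": 0},
    {"tx": 2, "ty": -4, "tz": 0, "ax": 0, "ay": 0, "az": 0},
  ],
)

```text
time_s: 7.87
position: [576.9, -218.1, 181.8]
orientation: [0.667, 0.745, 0.001, 0.004]
wrist_force: [0.8, -0.1, -0.8]
finger_gap: 0.11
```

Request:
carry_out(
  rows=[
    {"tx": 0, "ty": 0, "tz": -3, "ax": 0, "ay": 0, "az": 0},
    {"tx": 0, "ty": 0, "tz": -6, "ax": 0, "ay": 0, "az": 0},
    {"tx": 0, "ty": 0, "tz": -9, "ax": 0, "ay": 0, "az": 0},
    {"tx": 0, "ty": 0, "tz": -12, "ax": 0, "ay": 0, "az": 0},
  ],
)

```text
time_s: 8.2
position: [576.7, -218.1, 169.3]
orientation: [0.667, 0.745, 0.001, 0.004]
wrist_force: [0.4, 0.2, 0.2]
finger_gap: 0.109
```

Request:
carry_out(
  rows=[
    {"tx": -0.5, "ty": 0.5, "tz": -3, "ax": 0, "ay": 0, "az": 0},
    {"tx": -0.5, "ty": 0.5, "tz": -6, "ax": 0, "ay": 0, "az": 0},
    {"tx": -0.5, "ty": 0.5, "tz": -9, "ax": 0, "ay": 0, "az": 0},
    {"tx": -0.5, "ty": 0.5, "tz": -9, "ax": 0, "ay": 0, "az": 0},
  ],
)

```text
time_s: 8.53
position: [575.6, -217.3, 159.3]
orientation: [0.667, 0.745, 0.001, 0.003]
wrist_force: [0.0, 0.5, -1.6]
finger_gap: 0.104
```

Request:
carry_out(
  rows=[
    {"tx": 0, "ty": 0, "tz": -2, "ax": 0, "ay": 0, "az": 0},
    {"tx": 0, "ty": 0, "tz": -4, "ax": 0, "ay": 0, "az": 0},
    {"tx": 0, "ty": 0, "tz": -4, "ax": 0, "ay": 0, "az": 0},
  ],
)

```text
time_s: 8.78
position: [575.6, -217.3, 155.0]
orientation: [0.667, 0.745, 0.001, 0.003]
wrist_force: [-0.4, -0.1, -1.1]
finger_gap: 0.104
```

Request:
carry_out(
  rows=[
    {"tx": 0, "ty": 0, "tz": -1, "ax": 0, "ay": 0, "az": 0},
    {"tx": 0, "ty": 0, "tz": -2, "ax": 0, "ay": 0, "az": 0},
    {"tx": 0, "ty": 0, "tz": -2, "ax": 0, "ay": 0, "az": 0},
  ],
)

```text
time_s: 9.03
position: [575.7, -217.3, 153.5]
orientation: [0.667, 0.745, 0.001, 0.003]
wrist_force: [-1.2, -0.3, 4.3]
finger_gap: 0.11
```

Request:
carry_out(
  rows=[
    {"tx": 0, "ty": 0, "tz": -1, "ax": 0, "ay": 0, "az": 0},
    {"tx": 0, "ty": 0, "tz": -1.5, "ax": 0, "ay": 0, "az": 0},
    {"tx": 0, "ty": 0, "tz": -1.5, "ax": 0, "ay": 0, "az": 0},
  ],
)

```text
time_s: 9.28
position: [575.7, -217.4, 152.6]
orientation: [0.667, 0.745, 0.001, 0.003]
wrist_force: [-0.9, 1.4, 6.5]
finger_gap: 0.111
```

Request:
carry_out(
  rows=[
    {"tx": 0, "ty": 0, "tz": -1, "ax": 0, "ay": 0, "az": 0},
    {"tx": 0, "ty": 0, "tz": -2, "ax": 0, "ay": 0, "az": 0},
    {"tx": 0, "ty": 0, "tz": -2, "ax": 0, "ay": 0, "az": 0},
    {"tx": 0, "ty": 0, "tz": -2, "ax": 0, "ay": 0, "az": 0},
  ],
)

```text
time_s: 9.62
position: [575.7, -217.4, 151.9]
orientation: [0.667, 0.745, 0.001, 0.004]
wrist_force: [-2.1, 0.5, 8.5]
finger_gap: 0.11
```

```bash
python3 look.py w7; python3 - <<'E'
from h import *
import pickle
for i in range(4):
    camera("top"); s=get_state(); print(s["time_s"],s["position"],s["wrist_force"],s["finger_gap"])
M=pickle.load(open("pics/w7.pkl","rb"))
im=cv2.imread("pics/w7raw.png"); side=camera("side")
v=np.zeros((600,800,3),np.uint8)
v[:,:450]=cv2.resize(im[100:300,205:355],(450,600),interpolation=cv2.INTER_CUBIC)
x,y=proj("side",[576,-215,150]).astype(int); v[:350,450:]=cv2.resize(side[y-50:y+50,x-50:x+50],(350,350),interpolation=cv2.INTER_CUBIC)
cv2.imwrite("pics/c7.png",v)
E
```

```text
9.6167 [ 575.73 -217.37  151.87] [0.67 0.74 0.   0.  ] [-2.06  0.46  8.5 ] 0.11043452325189955
9.7167 [ 575.73908141 -217.36040697  151.91023346] [-1.7694657   0.96463274  8.38298184] 0.10896410310869896
9.7667 [ 575.68822362 -217.33862333  151.88388046] [-2.5864692   1.97067881  9.43252706] 0.11158297460063472
9.8167 [ 575.72279132 -217.33801478  151.90411459] [-2.33291339  1.28031604  8.9312189 ] 0.10859633364301191
9.8667 [ 575.7025097  -217.34138774  151.89678666] [-1.92588527  1.31622785  8.41686169] 0.1081713288545488
```

View pics/c7.png

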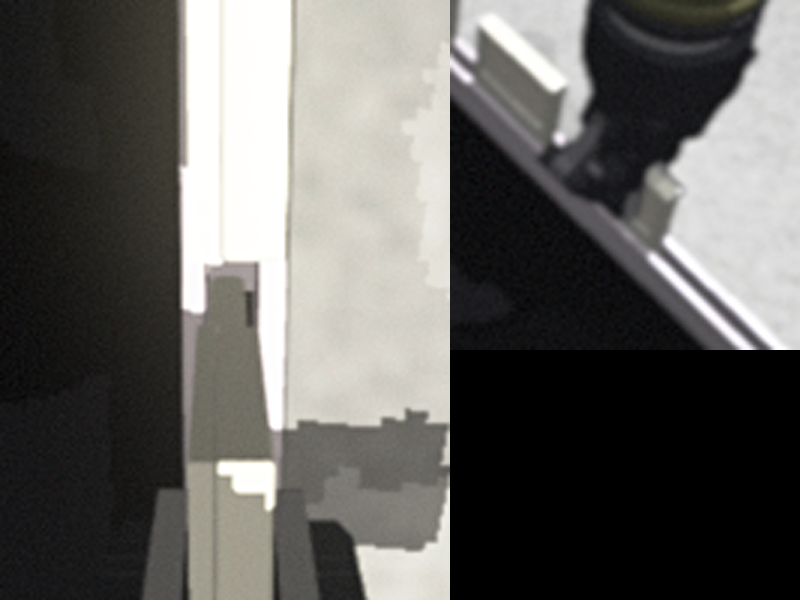

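The tongue sits in the channel between lip and flange, in line with the rail, with a sliver of tape at (250,305). The side view shows the gripper on it beside fitted_b. I'll press slightly more for margin, then hand in.

Request:
carry_out(
  rows=[
    {"tx": 0.3, "ty": 0, "tz": -1, "ax": 0, "ay": 0, "az": 0},
    {"tx": 0.3, "ty": 0, "tz": -2, "ax": 0, "ay": 0, "az": 0},
    {"tx": 0.3, "ty": 0, "tz": -2, "ax": 0, "ay": 0, "az": 0},
    {"tx": 0.3, "ty": 0, "tz": -2, "ax": 0, "ay": 0, "az": 0},
  ],
)

```text
time_s: 10.25
position: [575.7, -217.3, 151.3]
orientation: [0.667, 0.745, 0.001, 0.004]
wrist_force: [-4.1, 0.4, 11.1]
finger_gap: 0.111
```

Request:
carry_out(
  rows=[
    {"tx": 0, "ty": 0, "tz": -1.5, "ax": 0, "ay": 0, "az": 0},
    {"tx": 0, "ty": 0, "tz": -1.5, "ax": 0, "ay": 0, "az": 0},
    {"tx": 0, "ty": 0, "tz": -1.5, "ax": 0, "ay": 0, "az": 0},
  ],
)

```text
time_s: 10.5
position: [575.7, -217.3, 151.3]
orientation: [0.667, 0.745, 0.001, 0.004]
wrist_force: [-3.7, 1.8, 10.2]
finger_gap: 0.112
```

```bash
python3 - <<'E'
from h import *
print(job_done()); s=get_state(); print(s["time_s"],s["position"],s["wrist_force"],s["finger_gap"])
E
```

```text
the job is handed in; nothing more can be done
None
the job is handed in; nothing more can be done
```

I fitted the narrow spare holder in the empty right-hand place with its label window to the front. I handed the job in with the gripper still holding it down on the tape; no verdict was reported.

- **Which holder:** it was the nearer white plate in the stand. Wrist crops showed the label on its -y face and a plain +y face, so I turned it about 81° on the way.
- **Press:** at about 10.5 s of robot time the push was 10–11 N upward at the wrist. The arm had gone down about 3.4 mm since it met the tape, by my estimate of where contact began.
- **Position:** the holder should be within about 1 mm of the tape's centre along the rail, going by the wrist-camera measurements and the arm's pose. The frame's middle should be about 48 mm above the tape top (the limit is 51.5 mm), and its tilt and turn were under 1°.
- **Last look:** the wrist and side pictures showed the tongue in the channel behind the lip, in line with the rail and clear of the neighbouring fitted holder.
- **Not clean or not checked:**
  - A sideways force of about 4 N remained, so the tongue leans lightly on one channel wall.
  - The first move call was refused because it left out fields that I then included.
  - I did not re-measure the wide spare or the bystanders at the end, but the arm felt no unexpected force on the way.
  - I viewed 11 pictures, one over the budget of 10.

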